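# Pull the filter cassette from the bench dust extractor

## Task

The filter of the dust extractor on the glass-chipping bench is due for cleaning, but the basket of glass chips stands on top of it: hang the basket by its handle bar across both prongs of the hook stand, keeping it level so that no chips spill, and let go of it. Then pinch the two side catches of the filter cassette together with the fingers and lift the cassette upright, straight up out of its slot until its underside is a good 5 cm above the extractor's top. Finish while holding it there, still and over the slot with both catches pinched in, and leave the other things on the bench alone.

Things in the scene. Friction and masses are not known exactly. Their poses are not given: they have to be found in the camera images.
- extractor: bench dust extractor, a grey box 190 (x) by 170 (y) by 85 mm high with a slot in the middle of its top; fixed to the bench. Origin: centre of its underside; z up. The slot floor is 20 mm above the underside, the top face 85 mm. The slot is 83 mm (x) by 54 mm (y), the cassette stands in it with 1.5 mm play all round
- cassette: black filter cassette, loose, 0.25 to 0.46 kg, in the slot. Origin: centre of its underside, on the slot floor; z up, x along its length. 110 mm tall: lower 64 mm (80 by 51 mm) in the slot, 45 mm stand out above, topped by a flat cap 90 (x) by 38 (y) by 8 mm. A grey sprung catch on either side (+y, -y) locks under the extractor's ledge unless pressed in; both must be pressed to draw it
- catch_left (a joint): travel of the catch on the cassette's +y side: 0 sprung out (locked), 0.006 m pressed right in; the lug is free from about 0.004. The spring takes 2.7 N to start and 8 N to hold fully in, against a hard stop
- catch_right (a joint): the same for the catch on the cassette's -y side
- catch_left_pad (a point): middle of the outer face of the left catch's finger pad, a ribbed upright plate 26 (cassette's x) by 30 mm tall, 84 mm above the cassette's underside (19 mm above the extractor's top, 4 mm free under the plate). The two faces are 62 mm apart when out, 50 mm when pinched in, and stand out beyond the 38 mm wide cap, so they can be taken from above
- catch_right_pad (a point): the same for the right catch
- basket: open sheet-metal basket of glass chips, loose, 0.2 to 0.35 kg: 130 (its x) by 76 (its y) by 50 mm high with a stiff wire handle. At the start it stands on the cassette's cap. Origin: centre of its underside; z up
- basket_bar (a point): middle of the axis of the basket's straight handle bar: round, 9 mm thick, along the basket's x, 115 mm above its underside and 65 mm above its rim; its two upright legs stand 61.5 mm either side of the middle. Each half turn of the basket is alike
- hookstand: dark steel stand, fixed: base plate 150 by 170 by 12 mm, a post 18 mm thick and 197 mm high, and a twin-prong hook. Origin: on the bench under the post. The prongs (8 mm round, 72 mm apart, either side of the middle) run from the post towards the stand's -x (the robot's side), down 15 mm to a valley 65 mm in front of the post, then up 26 mm to their tips 98 mm in front of it
- hook_seat (a point): midway between the prongs, where the axis of the handle bar lies when it rests in the two valleys, 179.5 mm above the bench; the bar then lies along the stand's y. The prong tips end 20 mm above this point, the post 18 mm above it. The basket is wider than the prongs, so it comes in from the stand's -x side with the bar above the tips. Axes: the stand's
- hardie: bystander: dark steel cutting anvil, base 110 by 130 mm, 117 mm high, loose. Origin: centre of its underside
- slab: bystander: green glass slab 55 by 95 by 28 mm, loose. Origin: centre of its underside
- nugget: bystander: amber glass lump 42 by 34 by 30 mm, loose. Origin: centre of its underside
There are look-alikes about, which are no part of the job. Leave any green or pink look-alike of the hookstand alone.

How it is judged:
By the outcome, as a careful person would: the job done as asked, in the order asked, and still so for the second after the job is handed in, while the arm keeps its last pose, push and grip.
It also fails if it takes over 64 s, if anything falls off the work surface, if the arm or the gripper's body presses on something with over 40 N, if the wrist force passes 120 N, or if a joint passes its speed limit or range.

## Robot

A 7-joint arm with a two-finger parallel gripper is mounted at the origin on the work surface. World frame = base frame: x ahead of the robot, y to its left, z up, the work surface at z = 0. Lengths are in mm, angles in degrees, forces in N, time in s.
With the tool pointing down it reaches from about 400 to 750 mm from the base axis. Payload 19.5 kg.
Tool frame: the origin (TCP) lies on the centre line of the jaws, within the pads' length; the fingertips stand 22 mm ahead of it and the grasp point (between the pads) lies 3 mm ahead of it (bot.tips_ahead is the z of the fingertips in the tool frame, in mm); z points along the fingers, y is the line along which they close (so a half turn about z gives the same grasp; the last joint's range is limited). The gripper opens to 85 mm and grips with 20 to 120 N. Pads are 22 mm wide; open, the fingers measure 114 mm over their backs; the gripper's body (76 mm by 85 mm) begins 54 mm behind the grasp point. The pads swing forward as they close: fully open they stand 13 mm farther back than shut.
Start: joints at [-70.571, 40.479, -1.581, 85.061, 1.261, 54.483, -4.326], TCP at [213.693, 533.791, 253.268] pointing down, gripper open.
Joint ranges: [-155.06, 155.06], [-18.47, 123.98], [-90, 86.84], [0, 140.48], [-83.41, 263.41], [0, 116], [-161.91, 161.91]. Speed limits (degrees/s): [108.29, 108.29, 147.25, 147.25, 172.46, 172.46, 172.46].

## Interface

Orientations are given as [roll, pitch, yaw] about the fixed x, y, z axes, in that order (R = Rz(yaw) Ry(pitch) Rx(roll)).
In Python, from workcell import bot, vision, ticket, look_for, cut_out, pinpoint gives the robot as it stands.
- The arm moves only by the shell command python3 -m handwheel 'ROWS' [FORCE]. ROWS is JSON, a list of rows, each an object of numbers: "tx", "ty", "tz": the shift along the tool's x, y, z in units of 20 cm (1.0 is 20 cm); "yaw": the turn about the tool's z in units of 60 degrees (1.0 is 60 degrees); "hand": the opening, from -1 (shut) to 1 (fully open). A call has 1 to 10 rows; each row is the pose to reach, as a shift and turn from the pose commanded when the call began, along the tool's axes at that moment; what a row does not reach only later rows make up. A row lasts 1/12 s, in which the tool goes at most 41.7 mm and 7.16 degrees, less where a joint would pass 70% of its speed; a pose out of reach is approached as far as the arm can. A call with a number of a shift or a turn outside -1 to 1 is refused whole. A call with a gripper value outside its range is refused whole. The fingers move at their own pace and stop on an object; FORCE is the grip in N (left out, the last holds). Time passes only in rows, so rows that repeat a pose let the fingers close. It gives the time, the measured TCP pose, the force, the opening and the grip force at its end, in the units of the state.
- bot.get_state(): the state, without advancing time (a new reading comes with each control period).
- vision.read_camera(name): name is "scene" or "side" or "wrist"; returns a dict with "frame" (420x560x3 uint8, red, green, blue), "vertical_fov" (degrees; the focal length in pixels is half the picture's height over the tangent of half this angle, whatever the lens; pixels are square), "cx", "cy" (the principal point, pixels), "world_to_cam" (4x4, takes a point from world to camera coordinates); the wrist camera has in their place "hand_eye" (4x4, takes a point from camera to tool coordinates, whose origin is the TCP and whose axes are the flange's). Camera axes: x right, y down, z forward; pixel columns grow to the right and rows downward; lengths in mm; the calibration is good to about 2 mm. A picture is of the moment at which its call begins: read the wrist's pose just before it. There is no depth.
- ticket.close_job(): hands the job in; it is judged then, once.
Trained networks look in the newest picture that a camera, given by its name, has taken for a name from the list of things; names that differ only in an ending like _2 or _b are one class to them, and where a whole thing is asked for, a point or a joint stands for the part that bears it (a point fixed in the world has none). Each returns a list of dicts, best first, with "score" (0 to 1); they miss things now and then, are a little off and sometimes report something else, mostly with a low value. They report only what shows in the picture. A call takes as long as a camera call. They do not tell look-alikes from the thing itself.
- look_for(camera, name): "rect" ([left, top, right, bottom] in pixels, round what is visible of it).
- cut_out(camera, name): "pixels" (420x560 bool, what is visible of it) and "rect" ([left, top, right, bottom] in pixels, round what is visible of it).
- pinpoint(camera, name): "pixel" ([row, column] in pixels: a listed point, or the origin of a listed thing).
The state is a dict: "time": time; "joint_pos": joint angles; "dq": joint speeds; "effort": joint torques, N m; "ee_pos": TCP position; "tool_rot": TCP orientation; "force": force on the tool from outside, world axes, zero at the start; "wrist_torque": the same for the moment, N m; "width": finger opening in mm; "finger_force": force on a finger pad.
Only numpy, scipy, OpenCV 4.12 (cv2) and the standard library are available. Lean on these libraries where they do the work, as an engineer would, in place of code of your own. Each camera call takes 0.05 s, during which the arm holds its last target. There are 200 camera calls.

## Working session

There is one attempt and no reset: what is moved stays moved. The work goes in short steps, Python scripts to look and compute and a shell command to move; the robot and the scene stay as the last step left them, time stands still between calls to the robot, and variables do not carry over. Pictures are saved under pics/ and viewed, at most 10 in all, crops included, and the job is handed in when it is done.

```bash
mkdir -p pics; ls; cat > h.py <<'E'
import numpy as np, cv2
from workcell import bot, vision, ticket, look_for, cut_out, pinpoint
from scipy.spatial.transform import Rotation as R
def cam(n):
    s=bot.get_state(); c=vision.read_camera(n)
    f=210/np.tan(np.radians(c["vertical_fov"])/2)
    if n=="wrist":
        T=np.eye(4);T[:3,:3]=R.from_euler('xyz',s["tool_rot"],degrees=True).as_matrix();T[:3,3]=s["ee_pos"]
        M=T@np.array(c["hand_eye"])
    else: M=np.linalg.inv(np.array(c["world_to_cam"]))
    return dict(im=c["frame"],f=f,cx=c["cx"],cy=c["cy"],M=M)
def ray(c,px):  # px=(row,col)
    d=np.array([(px[1]-c["cx"])/c["f"],(px[0]-c["cy"])/c["f"],1.]); d=c["M"][:3,:3]@d
    return c["M"][:3,3],d/np.linalg.norm(d)
def atz(c,px,z):
    o,d=ray(c,px); return o+d*(z-o[2])/d[2]
def tri(*cp):
    A=np.zeros((3,3));b=np.zeros(3);rs=[ray(*x) for x in cp]
    for o,d in rs:
        P=np.eye(3)-np.outer(d,d);A+=P;b+=P@o
    p=np.linalg.solve(A,b); return p,[float(np.linalg.norm((np.eye(3)-np.outer(d,d))@(p-o))) for o,d in rs]
def proj(c,p):
    q=np.linalg.inv(c["M"])@np.r_[p,1]; return (c["cy"]+c["f"]*q[1]/q[2], c["cx"]+c["f"]*q[0]/q[2])
def save(c,n): cv2.imwrite("pics/"+n+".png",c["im"][:,:,::-1])
E
python3 - <<'E'
from h import *
np.set_printoptions(precision=1,suppress=True)
print(bot.get_state())
C={}
for n in("scene","side"):
    C[n]=cam(n);save(C[n],n+"0");print(n,C[n]["M"][:3,3],C[n]["f"])
    for t in("basket_bar","basket","hook_seat","hookstand","extractor","cassette","catch_left_pad","catch_right_pad","hardie","slab","nugget"):
        print(t,[(round(d["score"],2),np.round(d["pixel"],1)) for d in pinpoint(n,t)][:4])
im=np.hstack([C["scene"]["im"],C["side"]["im"]])
E
```

```text
pics
{'time': 0.0, 'joint_pos': array([-70.6,  40.5,  -1.6,  85.1,   1.3,  54.5,  -4.3]), 'dq': array([ 0. , -0.1, -0. ,  0. ,  0.1, -0. ,  0. ]), 'effort': array([  0. , -88.3,   1.2, -23.6,   0. ,   0. ,   0. ]), 'ee_pos': array([213.6, 533.6, 252.8]), 'tool_rot': array([-179.9,    0. ,  158.2]), 'force': array([-0.4, -0.8,  0.3]), 'wrist_torque': array([-0., -0., -0.]), 'finger_force': 0.0, 'width': 85.18948480831777}
scene [1259.9  392.2  821.9] 447.56363742994546
basket_bar [(0.78, array([149.8, 186.5]))]
basket [(0.94, array([190.7, 189.7]))]
hook_seat [(0.86, array([213.7, 354.2])), (0.59, array([157.8, 436.4]))]
hookstand [(0.85, array([289.9, 343. ])), (0.65, array([228.8, 429. ])), (0.57, array([375. , 288.8])), (0.24, array([313.7, 188.5]))]
extractor [(0.91, array([227.9, 194.8]))]
cassette [(0.86, array([222. , 194.6])), (0.73, array([313. , 188.5]))]
catch_left_pad [(0.57, array([201.7, 198.6]))]
catch_right_pad []
hardie [(0.93, array([310.2, 189.1])), (0.31, array([190.7, 187.9]))]
slab [(0.71, array([216.4, 310.5]))]
nugget [(0.57, array([238.9, 289.2]))]
side [269.8 571.4 884.5] 419.95052140618685
basket_bar [(0.55, array([117.1, 300.6]))]
basket [(0.76, array([155.3, 296.6])), (0.73, array([115.7, 303.4])), (0.22, array([164.5, 292.8]))]
hook_seat [(0.89, array([223.2, 146.6])), (0.75, array([269.7, 247.1])), (0.59, array([379.4, 386. ]))]
hookstand [(0.79, array([270.4, 140.6])), (0.74, array([416.9, 338.4])), (0.64, array([305.8, 221.8])), (0.47, array([180.7, 298.1]))]
extractor [(0.78, array([185.1, 296.4]))]
cassette [(0.59, array([184.9, 296.6])), (0.19, array([156.4, 295.9]))]
catch_left_pad [(0.62, array([164.2, 291.7]))]
catch_right_pad []
hardie [(0.67, array([200.2, 199.1]))]
slab [(0.81, array([277.9, 333.8]))]
nugget [(0.47, array([258.9, 291.1]))]
```

View pics/scene0.png

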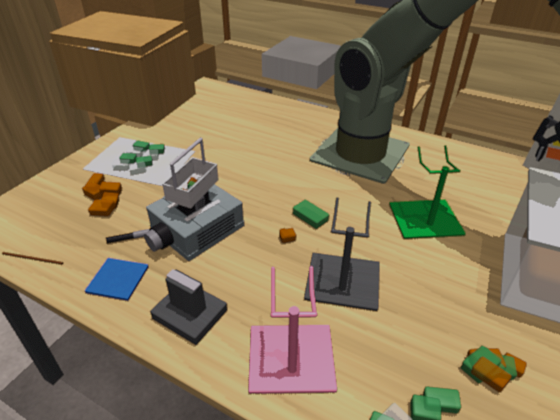

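View pics/side0.png

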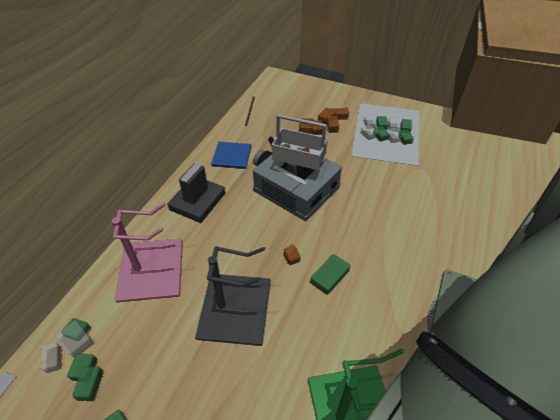

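The scene picture shows the basket on the extractor at (190,185), with the handle bar at (187,150). There are three hookstand candidates, given as col,row: dark steel at (343,285), pink at (290,355) and green at (428,215). The dark one matches the description. The hardie is at (189,310), the slab at (311,213) and the nugget at (288,236). In the side picture the dark stand is at (235,305) and the basket at (300,145).

```bash
python3 - <<'E'
from h import *
np.set_printoptions(precision=1,suppress=True)
S=cam("scene");D=cam("side")
for n,a,b in [("bar",(149.8,186.5),(117.1,300.6)),("basket",(190.7,189.7),(155.3,296.6)),("seat",(213.7,354.2),(269.7,247.1)),("stand",(289.9,343.),(305.8,221.8)),("extr",(227.9,194.8),(185.1,296.4)),("cass",(222,194.6),(184.9,296.6)),("leftpad",(201.7,198.6),(164.2,291.7)),("hardie",(310,189),(200,199)),("slab",(216.4,310.5),(277.9,333.8)),("nug",(238.9,289.2),(258.9,291.1))]:
    p,e=tri((S,a),(D,b));print(n,p,np.round(e,1))
for c,x,n in((S,(110,130,260,330),"a"),(D,(90,180,350,360),"b")):
    pass
a=S["im"][120:320,140:400];b=D["im"][100:350,180:360]
a=cv2.resize(a,None,fx=1.75,fy=1.75,interpolation=3);b=cv2.resize(b,(int(180*1.75),int(250*1.75)),interpolation=3)
o=np.zeros((440,800,3),np.uint8);o[:a.shape[0],:a.shape[1]]=a;o[:b.shape[0],470:470+b.shape[1]]=b
cv2.imwrite("pics/crop1.png",o[:,:,::-1])
E
```

```text
bar [ 574.  -249.6  249.6] [3.7 3.7]
basket [ 579.9 -252.   125.3] [0.3 0.3]
seat [517.6 166.6 177.5] [0.1 0.1]
stand [587.1 184.2   4.2] [2.6 2.6]
extr [ 580.2 -257.3   -0.3] [4.2 4.2]
cass [ 576.2 -254.4   12.9] [2. 2.]
leftpad [ 584.7 -225.6  107.4] [3.9 3.9]
hardie [811.8 -90.1   4.4] [0.7 0.7]
slab [374.3  -4.1  -8.6] [1.5 1.5]
nug [492.1  -9.4  -1.7] [1.4 1.4]
```

View pics/crop1.png

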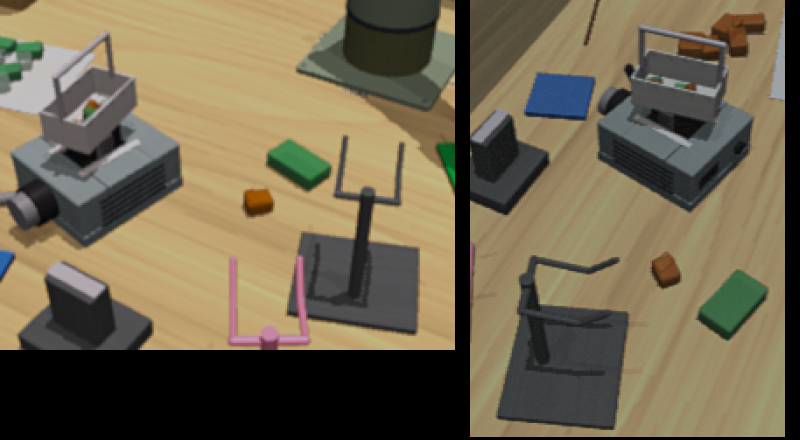

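```bash
python3 - <<'E'
from h import *
np.set_printoptions(precision=1,suppress=True)
S=cam("scene");D=cam("side")
sc=lambda x,y:(120+y/1.75,140+x/1.75); sd=lambda x,y:(100+y/1.75,180+(x-470)/1.75)
def show(n,f,c,pts,z):
    P=[atz(c,f(*p),z) for p in pts];d=P[1]-P[0];print(n,P[0][:2],P[1][:2],"mid",((P[0]+P[1])/2)[:2],"len",np.linalg.norm(d),"ang",np.degrees(np.arctan2(d[1],d[0])))
show("bar S",sc,S,[(62,80),(109,37)],247);show("bar D",sd,D,[(640,31),(724,46)],247)
show("tips S",sc,S,[(345,138),(402,145)],197);show("tips D",sd,D,[(617,260),(611,315)],197)
show("prongroots S",sc,S,[(338,195),(399,202)],186);show("roots D",sd,D,[(534,260),(521,315)],186)
show("ext right edge S",sc,S,[(82,208),(180,150)],85);show("ext front edge S",sc,S,[(13,153),(82,208)],85)
show("ext edge D",sd,D,[(599,125),(690,183)],85);show("ext edge2 D",sd,D,[(690,183),(751,120)],85)
E
```

```text
bar S [ 640.3 -226.4] [ 524.2 -238.2] mid [ 582.2 -232.3] len 116.74640285083524 ang -174.2058392117856
bar D [ 629.6 -232.8] [ 506.9 -248.6] mid [ 568.3 -240.7] len 123.68724427881887 ang -172.63709791529047
tips S [510.8 120.5] [488.3 189.2] mid [499.5 154.9] len 72.28310268310072 ang 108.11901497678706
tips D [502.4 118.3] [476.6 188.4] mid [489.5 153.4] len 74.66344655323586 ang 110.17535192586577
prongroots S [602.6 152.6] [578.2 220.5] mid [590.4 186.6] len 72.14388622983199 ang 109.73776787806739
roots D [595.5 150.8] [571.3 222.9] mid [583.4 186.8] len 76.04830819798086 ang 108.56776461898474
ext right edge S [ 693.3 -177.7] [ 523.4 -129.6] mid [ 608.4 -153.7] len 176.6575552033102 ang 164.1973398504123
ext front edge S [ 650.5 -340.2] [ 693.3 -177.7] mid [ 671.9 -259. ] len 167.99399617017548 ang 75.21444031407395
ext edge D [ 679.5 -184.2] [ 501.8 -126.6] mid [ 590.7 -155.4] len 186.77655544925827 ang 162.02516338412744
ext edge2 D [ 501.8 -126.6] [ 462.8 -293.1] mid [ 482.3 -209.8] len 171.03689417272733 ang -103.20217143064458
```

```bash
cat >> h.py <<'E'
np.set_printoptions(precision=3,suppress=True)
def go(x,y,z,yaw=None):
    s=bot.get_state();Rm=R.from_euler('xyz',s["tool_rot"],degrees=True).as_matrix()
    d=Rm.T@(np.array([x,y,z])-s["ee_pos"]); w=s["tool_rot"][2]
    dy=0 if yaw is None else ((w-yaw+180)%360-180)   # tool down: +tool z turn lowers world yaw
    print("t",round(s["time"],2),"at",np.round(s["ee_pos"],1),np.round(s["tool_rot"],1),"rows: t",d/200,"yaw",round(dy/60,3),"mm",round(float(np.linalg.norm(d))))
E
python3 - <<'E'
from h import *
c=vision.read_camera("wrist");print(np.array(c["hand_eye"]),c["vertical_fov"],c["cx"],c["cy"])
go(390,350,400);go(430,270,420,109)
E
```

```text
[[  -0.      -0.959   -0.285   72.58 ]
 [   1.      -0.      -0.       0.094]
 [   0.      -0.285    0.959 -121.216]
 [   0.       0.       0.       1.   ]] 60.49762880286318 272.2852038976512 209.66063556472383
t 1.45 at [213.7 533.8 253.2] [-180.    -0.   158.2] rows: t [-1.16  -0.526 -0.734] yaw 0.0 mm 294
t 1.45 at [213.7 533.8 253.2] [-180.    -0.   158.2] rows: t [-1.494 -0.823 -0.834] yaw 0.82 mm 380
```

```bash
python3 -m handwheel '[{"tx":-1,"ty":-0.5,"tz":-0.7},{"tx":-1,"ty":-0.5,"tz":-0.7},{"tx":-1,"ty":-0.5,"tz":-0.7},{"tx":-1,"ty":-0.5,"tz":-0.7},{"tx":-1,"ty":-0.5,"tz":-0.7},{"tx":-1,"ty":-0.5,"tz":-0.7},{"tx":-1,"ty":-0.5,"tz":-0.7}]'
python3 - <<'E'
from h import *
go(500,190,400)
E
```

```text
t 1.45 at [213.7 533.8 253.2] [-180.    -0.   158.2] rows: t [-1.968 -1.064 -0.734] yaw 0.0 mm 471$[0]: bad value
```

```bash
python3 -m handwheel '[{"tx":-1,"ty":-0.5,"tz":-0.7,"yaw":0,"hand":1},{"tx":-1,"ty":-0.5,"tz":-0.7,"yaw":0,"hand":1},{"tx":-1,"ty":-0.5,"tz":-0.7,"yaw":0,"hand":1},{"tx":-1,"ty":-0.5,"tz":-0.7,"yaw":0,"hand":1},{"tx":-1,"ty":-0.5,"tz":-0.7,"yaw":0,"hand":1},{"tx":-1,"ty":-0.5,"tz":-0.7,"yaw":0,"hand":1},{"tx":-1,"ty":-0.5,"tz":-0.7,"yaw":0,"hand":1}]'
python3 - <<'E'
from h import *
go(500,190,400)
E
```

```text
time: 2.03
ee_pos: [365.7, 363.1, 396.2]
tool_rot: [179.9, 0.2, 157.9]
force: [0.9, -0.6, 0.2]
width: 85.1
finger_force: 0.0
t 2.03 at [365.7 363.1 396.2] [179.9   0.2 157.9] rows: t [-0.948 -0.549 -0.017] yaw 0.0 mm 219
```

```bash
python3 -m handwheel '[{"tx":-0.95,"ty":-0.55,"tz":0,"yaw":0,"hand":1},{"tx":-0.95,"ty":-0.55,"tz":0,"yaw":0,"hand":1},{"tx":-0.95,"ty":-0.55,"tz":0,"yaw":0,"hand":1},{"tx":-0.95,"ty":-0.55,"tz":0,"yaw":0,"hand":1},{"tx":-0.95,"ty":-0.55,"tz":0,"yaw":0,"hand":1},{"tx":-0.95,"ty":-0.55,"tz":0,"yaw":0,"hand":1},{"tx":-0.95,"ty":-0.55,"tz":0,"yaw":0,"hand":1},{"tx":-0.95,"ty":-0.55,"tz":0,"yaw":0,"hand":1}]'
python3 - <<'E'
from h import *
W=cam("wrist");save(W,"w1")
for t in("hook_seat","hookstand"): print(t,[(round(d["score"],2),np.round(d["pixel"],1),atz(W,d["pixel"],179.5 if t=="hook_seat" else 0)) for d in pinpoint("wrist",t)])
go(480,0,420,186);go(575,-210,420,186)
E
```

```text
time: 2.7
ee_pos: [497.7, 194.0, 393.0]
tool_rot: [-180.0, -0.0, 158.1]
force: [-0.5, 0.0, -0.3]
width: 85.5
finger_force: 0.0
hook_seat [(0.98, array([219.9, 251.5]), array([524.577, 161.172, 179.5  ]))]
hookstand [(0.97, array([341.2, 336.6]), array([824.5  , 178.274,   0.   ])), (0.66, array([215.6, 289.7]), array([590.132, 184.745,   0.   ]))]
t 2.85 at [497.1 195.1 393.3] [180.   -0.  158.3] rows: t [-0.282 -0.938 -0.134] yaw -0.462 mm 198
t 2.85 at [497.1 195.1 393.3] [180.   -0.  158.3] rows: t [-1.111 -1.738 -0.134] yaw -0.462 mm 413
```

View pics/w1.png

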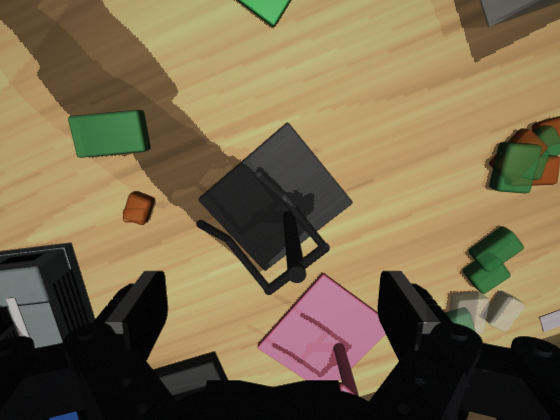

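The wrist view shows the dark stand's base at (275,195) and its post top at (295,272). The prong roots are at (268,290) and (325,247), and the tips at (201,224) and (261,172). The green look-alike is out of view except for a corner at the top (265,10), and the pink one is at (325,340).

```bash
python3 -m handwheel '[{"tx":-0.35,"ty":-0.9,"tz":-0.13,"yaw":-0.46,"hand":1},{"tx":-0.35,"ty":-0.9,"tz":-0.13,"yaw":-0.46,"hand":1},{"tx":-0.35,"ty":-0.9,"tz":-0.13,"yaw":-0.46,"hand":1},{"tx":-0.35,"ty":-0.9,"tz":-0.13,"yaw":-0.46,"hand":1},{"tx":-0.35,"ty":-0.9,"tz":-0.13,"yaw":-0.46,"hand":1},{"tx":-0.35,"ty":-0.9,"tz":-0.13,"yaw":-0.46,"hand":1},{"tx":-0.35,"ty":-0.9,"tz":-0.13,"yaw":-0.46,"hand":1}]'
python3 - <<'E'
from h import *
T=np.eye(4);T[:3,:3]=R.from_euler('xyz',[180,0,158.2],degrees=True).as_matrix();T[:3,3]=[497.4,194.5,393.2]
c=vision.read_camera("wrist");W=dict(f=210/np.tan(np.radians(c["vertical_fov"])/2),cx=c["cx"],cy=c["cy"],M=T@np.array(c["hand_eye"]))
t=[atz(W,p,197) for p in((224,201),(172,261))];r=[atz(W,p,186) for p in((290,268),(247,325))]
for a in(t,r):
    d=a[1]-a[0];print(a[0][:2],a[1][:2],(a[0]+a[1])[:2]/2,np.linalg.norm(d),np.degrees(np.arctan2(d[1],d[0])))
d=(r[0]+r[1]-t[0]-t[1])/2;print(np.linalg.norm(d[:2]),np.degrees(np.arctan2(d[1],d[0])), "post top",atz(W,(272,295),197))
go(575,-225,420,186)
E
```

```text
time: 3.43
ee_pos: [495.6, -0.1, 419.6]
tool_rot: [-180.0, 0.0, -174.3]
force: [0.1, 0.9, 0.1]
width: 85.7
finger_force: 0.0
[505.847 119.688] [481.323 190.12 ] [493.585 154.904] 74.57979026186038 109.1977258884467
[598.274 149.421] [575.363 219.044] [586.819 184.232] 73.29556417304579 108.21500497500588
97.73823399486727 17.461921943401745 post top [584.3   183.438 197.   ]
t 3.48 at [495.7   1.5 419.4] [ 180.     0.  -174.2] rows: t [-0.28  -1.167 -0.003] yaw -0.003 mm 240
```

```bash
python3 -m handwheel '[{"tx":-0.3,"ty":-1,"tz":0,"yaw":0,"hand":1},{"tx":-0.3,"ty":-1,"tz":0,"yaw":0,"hand":1},{"tx":-0.3,"ty":-1,"tz":0,"yaw":0,"hand":1},{"tx":-0.3,"ty":-1,"tz":0,"yaw":0,"hand":1},{"tx":-0.3,"ty":-1,"tz":0,"yaw":0,"hand":1},{"tx":-0.3,"ty":-1,"tz":0,"yaw":0,"hand":1},{"tx":-0.3,"ty":-1,"tz":0,"yaw":0,"hand":1},{"tx":-0.3,"ty":-1,"tz":0,"yaw":0,"hand":1}]'
python3 - <<'E'
from h import *
W=cam("wrist");save(W,"w2")
for t,z in(("basket_bar",245),("basket",130),("catch_left_pad",104),("catch_right_pad",104)): print(t,[(round(d["score"],2),np.round(d["pixel"],1),atz(W,d["pixel"],z)) for d in pinpoint("wrist",t)])
go(573,-240,248,186)
E
```

```text
time: 4.15
ee_pos: [576.2, -190.1, 419.0]
tool_rot: [179.9, -0.0, -174.1]
force: [-0.4, -0.1, -1.2]
width: 85.2
finger_force: 0.0
basket_bar [(0.95, array([179.8, 204.8]), array([ 571.043, -247.012,  245.   ]))]
basket [(0.88, array([159.3, 222.4]), array([ 571.283, -247.446,  130.   ]))]
catch_left_pad []
catch_right_pad []
t 4.4 at [ 575.7 -191.1  419.8] [-180.     0.  -174.1] rows: t [ 0.039 -0.242  0.859] yaw -0.002 mm 179
```

View pics/w2.png

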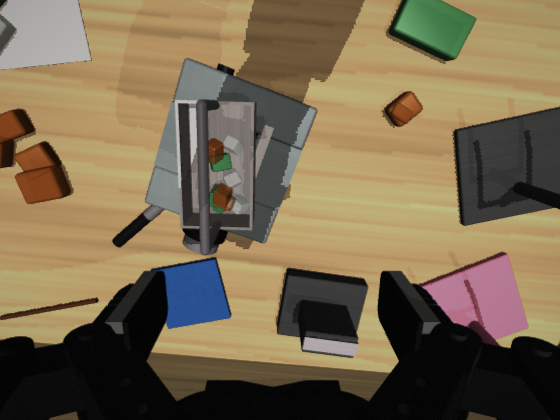

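The wrist view shows the basket's bar as a straight line from (204,100) to (206,252), with its middle at (205,180). The cassette's catches are hidden under the basket, and the extractor is turned relative to it. I'll move over the bar and descend.

```bash
python3 -m handwheel '[{"tx":0.05,"ty":-0.275,"tz":0,"yaw":-0.01,"hand":1},{"tx":0.05,"ty":-0.275,"tz":0.1,"yaw":-0.01,"hand":1},{"tx":0.05,"ty":-0.275,"tz":0.3,"yaw":-0.01,"hand":1},{"tx":0.05,"ty":-0.275,"tz":0.5,"yaw":-0.01,"hand":1},{"tx":0.05,"ty":-0.275,"tz":0.5,"yaw":-0.01,"hand":1},{"tx":0.05,"ty":-0.275,"tz":0.5,"yaw":-0.01,"hand":1}]'
python3 - <<'E'
from h import *
W=cam("wrist");cv2.imwrite("pics/w3.png",W["im"][:,:,::-1])
for t,z in(("basket_bar",245),): print(t,[(round(d["score"],2),np.round(d["pixel"],1),atz(W,d["pixel"],z)) for d in pinpoint("wrist",t)])
S=cam("scene");a=pinpoint("scene","basket_bar");D=cam("side");b=pinpoint("side","basket_bar")
print([x["pixel"] for x in a+b])
if a and b:print(tri((S,a[0]["pixel"]),(D,b[0]["pixel"])))
go(571,-247,248,-173.5)
E
```

```text
time: 4.9
ee_pos: [571.2, -247.4, 319.8]
tool_rot: [180.0, -0.1, -173.6]
force: [-0.2, 0.1, 0.6]
width: 85.1
finger_force: 0.0
basket_bar [(0.86, array([234.8, 271.5]), array([ 571.974, -247.759,  245.   ]))]
[[152.9, 185.4], [201.6, 201.5], [119.2, 301.5]]
(array([ 573.547, -255.283,  239.189]), [4.114590737036887, 4.114590737036809])
t 5.2 at [ 571.6 -247.9  320.9] [-179.9    0.1 -173.6] rows: t [0.003 0.005 0.364] yaw -0.002 mm 73
```

View pics/w3.png

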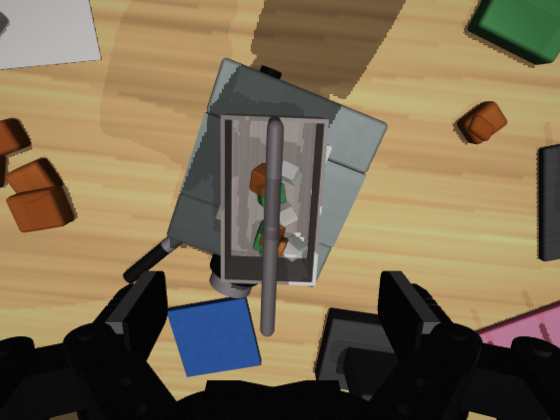

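The bar now runs from (275,120) to (267,333), centred between the fingers. I'll descend and grip.

```bash
python3 -m handwheel '[{"tx":0,"ty":0,"tz":0.2,"yaw":0.015,"hand":1},{"tx":0,"ty":0,"tz":0.365,"yaw":0.015,"hand":0.5},{"tx":0,"ty":0,"tz":0.365,"yaw":0.015,"hand":-0.3},{"tx":0,"ty":0,"tz":0.365,"yaw":0.015,"hand":-0.6},{"tx":0,"ty":0,"tz":0.365,"yaw":0.015,"hand":-1},{"tx":0,"ty":0,"tz":0.365,"yaw":0.015,"hand":-1},{"tx":0,"ty":0,"tz":0.365,"yaw":0.015,"hand":-1},{"tx":0,"ty":0,"tz":0.365,"yaw":0.015,"hand":-1},{"tx":0,"ty":0,"tz":0.365,"yaw":0.015,"hand":-1},{"tx":0,"ty":0,"tz":0.365,"yaw":0.015,"hand":-1}]' 60
```

```text
time: 6.03
ee_pos: [571.8, -248.2, 248.0]
tool_rot: [-179.9, 0.1, -174.5]
force: [-1.4, -0.1, 10.1]
width: 6.6
finger_force: 58.6
```

```bash
python3 -m handwheel '[{"tx":0,"ty":0,"tz":-0.03,"yaw":0,"hand":-1},{"tx":0,"ty":0,"tz":-0.06,"yaw":0,"hand":-1},{"tx":0,"ty":0,"tz":-0.12,"yaw":0,"hand":-1},{"tx":0,"ty":0,"tz":-0.2,"yaw":0,"hand":-1},{"tx":0,"ty":0,"tz":-0.3,"yaw":0,"hand":-1},{"tx":0,"ty":0,"tz":-0.4,"yaw":0,"hand":-1},{"tx":0,"ty":0,"tz":-0.45,"yaw":0,"hand":-1},{"tx":0,"ty":0,"tz":-0.45,"yaw":0,"hand":-1}]'
python3 - <<'E'
from h import *
W=cam("wrist");save(W,"w4")
print(bot.get_state()["force"])
o,d=None,None
for n in("basket_bar","basket"):print([(x["score"],x["pixel"]) for x in pinpoint("wrist",n)])
S=cam("scene");save(S,"s4");a=pinpoint("scene","basket_bar");D=cam("side");b=pinpoint("side","basket_bar")
if a and b:print(tri((S,a[0]["pixel"]),(D,b[0]["pixel"])))
x=cv2.resize(W["im"],(400,300));y=cv2.resize(S["im"][60:270,90:370],(400,300));cv2.imwrite("pics/v4.png",np.hstack([x,y])[:,:,::-1])
go(440,-60,330,109)
E
```

```text
time: 6.7
ee_pos: [571.7, -248.1, 339.1]
tool_rot: [-179.9, 0.2, -174.5]
force: [0.1, -0.2, -3.5]
width: 6.8
finger_force: 58.7
[ 0.609  0.467 -3.102]
[(0.58, [302.4, 274.9])]
[(0.94, [215.9, 272.5])]
(array([695.154,  -3.326, 344.172]), [141.08881158328435, 141.0888115832843])
t 7.05 at [ 571.1 -247.9  335.7] [ 180.    -0.1 -174.5] rows: t [0.563 0.998 0.03 ] yaw 1.275 mm 229
```

View pics/v4.png

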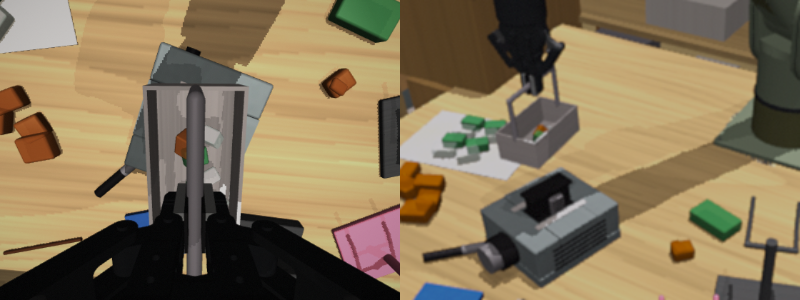

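The basket is lifted and hangs level with its chips inside, shown at (195,140) in the left half and (540,130) in the right half. The wrist force of about -3.3 N fits its mass. Before carrying it over I'll check where the green stand is.

```bash
python3 -m handwheel '[{"tx":0.03,"ty":0.05,"tz":0,"yaw":0.04,"hand":-1},{"tx":0.09,"ty":0.16,"tz":0,"yaw":0.12,"hand":-1},{"tx":0.16,"ty":0.28,"tz":0,"yaw":0.23,"hand":-1},{"tx":0.23,"ty":0.41,"tz":0,"yaw":0.35,"hand":-1},{"tx":0.3,"ty":0.54,"tz":0,"yaw":0.46,"hand":-1},{"tx":0.37,"ty":0.67,"tz":0,"yaw":0.58,"hand":-1},{"tx":0.44,"ty":0.78,"tz":0,"yaw":0.68,"hand":-1},{"tx":0.5,"ty":0.88,"tz":0,"yaw":0.74,"hand":-1},{"tx":0.54,"ty":0.96,"tz":0,"yaw":0.78,"hand":-1},{"tx":0.56,"ty":1,"tz":0,"yaw":0.79,"hand":-1}]'
python3 - <<'E'
from h import *
S=cam("scene");D=cam("side")
print("green",atz(S,(218,428),0),atz(S,(157.8,436.4),179.5),atz(D,(400,345),0))
print([(d["score"],d["pixel"]) for d in pinpoint("scene","hook_seat")])
go(415,127,300,108.5)
E
```

```text
time: 7.88
ee_pos: [439.5, -57.7, 336.4]
tool_rot: [180.0, -0.0, 138.0]
force: [0.6, 0.6, -3.0]
width: 6.5
finger_force: 58.5
green [228.549 291.449   0.   ] [204.038 268.889 179.5  ] [258.532 264.592   0.   ]
[(0.9, [213.7, 351.2]), (0.82, [155.9, 437.7])]
t 8.03 at [440.7 -59.3 336.4] [180.    0.  138.2] rows: t [0.717 0.608 0.182] yaw 0.494 mm 192
```

```bash
python3 -m handwheel '[{"tx":0.04,"ty":0.03,"tz":0.02,"yaw":0.03,"hand":-1},{"tx":0.12,"ty":0.1,"tz":0.06,"yaw":0.08,"hand":-1},{"tx":0.22,"ty":0.19,"tz":0.12,"yaw":0.15,"hand":-1},{"tx":0.33,"ty":0.28,"tz":0.19,"yaw":0.23,"hand":-1},{"tx":0.44,"ty":0.37,"tz":0.27,"yaw":0.31,"hand":-1},{"tx":0.54,"ty":0.46,"tz":0.35,"yaw":0.38,"hand":-1},{"tx":0.63,"ty":0.53,"tz":0.42,"yaw":0.44,"hand":-1},{"tx":0.69,"ty":0.58,"tz":0.46,"yaw":0.48,"hand":-1},{"tx":0.72,"ty":0.61,"tz":0.48,"yaw":0.495,"hand":-1},{"tx":0.72,"ty":0.61,"tz":0.48,"yaw":0.495,"hand":-1}]'
python3 - <<'E'
from h import *
W=cam("wrist");save(W,"w5")
print("bar",[(d["score"],d["pixel"]) for d in pinpoint("wrist","basket_bar")],[(d["score"],d["pixel"]) for d in pinpoint("wrist","hook_seat")])
S=cam("scene");D=cam("side")
for n,c in(("scene",S),("side",D)):
  print([(d["score"],d["pixel"]) for d in pinpoint(n,"basket_bar")],"expected",proj(c,bot.get_state()["ee_pos"]-[0,0,3]))
go(524.3,163.5,235,108.5)
E
```

```text
time: 8.87
ee_pos: [415.1, 128.6, 239.3]
tool_rot: [-179.9, 0.0, 108.5]
force: [-0.5, 0.1, -3.7]
width: 7.0
finger_force: 58.5
bar [(0.68, [300.9, 273.6]), (0.64, [178.2, 451.5])] [(0.78, [248.7, 484.7])]
[(0.78, [165.8, 357.5]), (0.28, [228.2, 194.7])] expected (np.float64(163.76407053578697), np.float64(357.5478447588207))
[(0.55, [252.8, 303.8])] expected (np.float64(254.16379314389056), np.float64(303.2489765262186))
t 9.22 at [415.3 126.8 240.6] [180.    0.  108.3] rows: t [0.003 0.575 0.028] yaw -0.003 mm 115
```

```bash
python3 -m handwheel '[{"tx":0,"ty":0.04,"tz":0,"yaw":0,"hand":-1},{"tx":0,"ty":0.12,"tz":0,"yaw":0,"hand":-1},{"tx":0,"ty":0.22,"tz":0,"yaw":0,"hand":-1},{"tx":0,"ty":0.33,"tz":0,"yaw":0,"hand":-1},{"tx":0,"ty":0.44,"tz":0,"yaw":0,"hand":-1},{"tx":0,"ty":0.52,"tz":0,"yaw":0,"hand":-1},{"tx":0,"ty":0.565,"tz":0,"yaw":0,"hand":-1},{"tx":0,"ty":0.575,"tz":0,"yaw":0,"hand":-1},{"tx":0,"ty":0.575,"tz":0,"yaw":0,"hand":-1}]'
python3 - <<'E'
from h import *
W=cam("wrist");S=cam("scene");D=cam("side")
st=bot.get_state()
for n,c in(("scene",S),("side",D)):
  print(n,"bar exp",proj(c,st["ee_pos"]-[0,0,3]),"seat exp",proj(c,[524.3,163.5,179.5]),[(d["score"],d["pixel"]) for d in pinpoint(n,"hook_seat")])
x=cv2.resize(S["im"][110:320,250:460],(400,400),interpolation=3);y=cv2.resize(W["im"],(400,300));y=np.vstack([y,np.zeros((100,400,3),np.uint8)]);cv2.imwrite("pics/v6.png",np.hstack([x,y])[:,:,::-1])
go(524.3,163.5,182,108.5)
E
```

```text
time: 9.97
ee_pos: [524.1, 163.3, 240.1]
tool_rot: [-180.0, 0.0, 108.4]
force: [-0.9, -0.2, -2.9]
width: 6.7
finger_force: 58.9
scene bar exp (np.float64(193.40856489190026), np.float64(354.7920096753821)) seat exp (np.float64(214.31352546292356), np.float64(351.90049242331924)) [(0.83, [157.5, 435.7]), (0.73, [211.8, 351.6])]
side bar exp (np.float64(249.67035069384144), np.float64(243.3017532326259)) seat exp (np.float64(266.76161511231936), np.float64(244.76376647892602)) [(0.92, [379.4, 391.4]), (0.87, [222.3, 146.7]), (0.65, [269.2, 244.1])]
t 10.22 at [523.8 163.6 240.5] [180.   -0.  108.4] rows: t [-0.001  0.002  0.293] yaw -0.002 mm 59
```

View pics/v6.png

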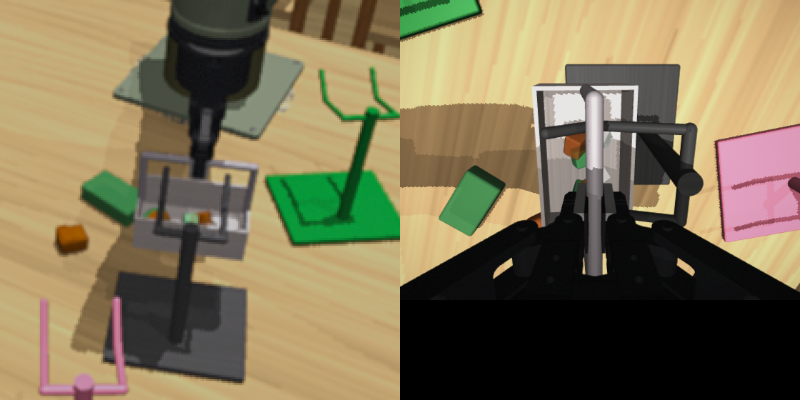

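The basket's bar lies across and above both dark prongs, at (195,160) in the left half. The prongs pass left and right of the fingers in the right half. I'll lower it now.

```bash
python3 -m handwheel '[{"tx":0,"ty":0,"tz":0.06,"yaw":0,"hand":-1},{"tx":0,"ty":0,"tz":0.14,"yaw":0,"hand":-1},{"tx":0,"ty":0,"tz":0.21,"yaw":0,"hand":-1},{"tx":0,"ty":0,"tz":0.25,"yaw":0,"hand":-1},{"tx":0,"ty":0,"tz":0.27,"yaw":0,"hand":-1},{"tx":0,"ty":0,"tz":0.28,"yaw":0,"hand":-1},{"tx":0,"ty":0,"tz":0.285,"yaw":0,"hand":-1},{"tx":0,"ty":0,"tz":0.285,"yaw":0,"hand":-1}]'
```

```text
time: 10.88
ee_pos: [524.9, 163.9, 184.2]
tool_rot: [179.9, 0.0, 108.4]
force: [2.7, 0.3, 0.9]
width: 7.0
finger_force: 59.4
```

```bash
python3 -m handwheel '[{"tx":0,"ty":0.01,"tz":0,"yaw":0,"hand":-1},{"tx":0,"ty":0.01,"tz":0.005,"yaw":0,"hand":-1},{"tx":0,"ty":0.01,"tz":0.01,"yaw":0,"hand":-1},{"tx":0,"ty":0.01,"tz":0.01,"yaw":0,"hand":-1}]' 25
```

```text
time: 11.22
ee_pos: [526.8, 164.6, 182.3]
tool_rot: [179.9, 0.0, 108.4]
force: [0.9, 1.3, 12.7]
width: 6.9
finger_force: 60.5
```

```bash
python3 -m handwheel '[{"tx":0,"ty":0,"tz":-0.005,"yaw":0,"hand":-0.75},{"tx":0,"ty":0,"tz":-0.005,"yaw":0,"hand":-0.65},{"tx":0,"ty":0,"tz":-0.005,"yaw":0,"hand":-0.5},{"tx":0,"ty":0,"tz":-0.005,"yaw":0,"hand":-0.4},{"tx":0,"ty":0,"tz":-0.005,"yaw":0,"hand":-0.4}]'
python3 - <<'E'
from h import *
S=cam("scene");W=cam("wrist");print(bot.get_state()["force"])
D=cam("side")
for n,c in(("scene",S),("side",D)):
  print(n,[(d["score"],d["pixel"]) for d in pinpoint(n,"basket_bar")])
x=cv2.resize(S["im"][110:320,250:460],(400,400),interpolation=3);y=cv2.resize(W["im"],(400,300));y=np.vstack([y,np.zeros((100,400,3),np.uint8)]);cv2.imwrite("pics/v7.png",np.hstack([x,y])[:,:,::-1])
E
```

```text
time: 11.63
ee_pos: [525.9, 164.3, 182.2]
tool_rot: [-180.0, 0.0, 108.4]
force: [-0.6, -0.0, -0.3]
width: 25.3
finger_force: 0.0
[-0.205 -0.885  0.062]
scene [(0.64, [217.0, 350.1]), (0.61, [221.2, 197.2])]
side [(0.73, [264.1, 244.9])]
```

View pics/v7.png

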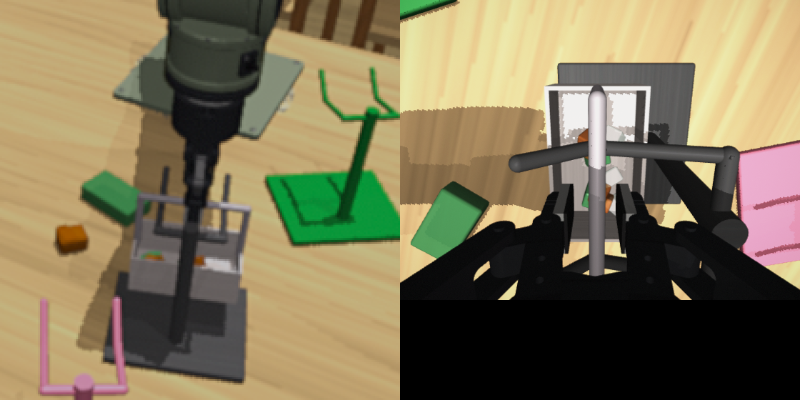

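The basket is released and hangs from both prongs in the valleys. It is level, with its chips inside. I'll retreat straight up.

```bash
python3 -m handwheel '[{"tx":0,"ty":0,"tz":-0.04,"yaw":0,"hand":-0.4},{"tx":0,"ty":0,"tz":-0.12,"yaw":0,"hand":-0.4},{"tx":0,"ty":0,"tz":-0.3,"yaw":0,"hand":-0.4},{"tx":0,"ty":0,"tz":-0.5,"yaw":0,"hand":-0.4},{"tx":0,"ty":0,"tz":-0.7,"yaw":0,"hand":0},{"tx":0,"ty":0,"tz":-0.9,"yaw":0,"hand":1},{"tx":0,"ty":0,"tz":-0.9,"yaw":0,"hand":1}]'
python3 - <<'E'
from h import *
go(510,-20,380,165);go(560,-220,380,165)
E
```

```text
time: 12.47
ee_pos: [527.2, 164.2, 369.6]
tool_rot: [179.5, 0.0, 108.4]
force: [-0.0, -0.4, -0.2]
width: 61.2
finger_force: 0.0
t 12.47 at [527.2 164.2 369.6] [179.5   0.  108.4] rows: t [-0.847 -0.371 -0.055] yaw -0.944 mm 185
t 12.47 at [527.2 164.2 369.6] [179.5   0.  108.4] rows: t [-1.875 -0.449 -0.056] yaw -0.944 mm 386
```

```bash
python3 -m handwheel '[{"tx":-0.9,"ty":-0.35,"tz":0,"yaw":-0.94,"hand":1},{"tx":-0.9,"ty":-0.35,"tz":0,"yaw":-0.94,"hand":1},{"tx":-0.9,"ty":-0.35,"tz":0,"yaw":-0.94,"hand":1},{"tx":-0.9,"ty":-0.35,"tz":0,"yaw":-0.94,"hand":1},{"tx":-0.9,"ty":-0.35,"tz":0,"yaw":-0.94,"hand":1},{"tx":-0.9,"ty":-0.35,"tz":0,"yaw":-0.94,"hand":1},{"tx":-0.9,"ty":-0.35,"tz":0,"yaw":-0.94,"hand":1},{"tx":-0.9,"ty":-0.35,"tz":0,"yaw":-0.94,"hand":1}]'
python3 - <<'E'
from h import *
go(565,-225,370,165)
E
```

```text
time: 13.13
ee_pos: [516.2, -29.2, 362.9]
tool_rot: [-180.0, 0.0, 165.1]
force: [-0.2, 0.5, 0.1]
width: 85.1
finger_force: 0.0
t 13.13 at [516.2 -29.2 362.9] [-180.     0.   165.1] rows: t [-0.488 -0.883 -0.035] yaw 0.001 mm 202
```

```bash
python3 -m handwheel '[{"tx":-0.49,"ty":-0.9,"tz":0,"yaw":0,"hand":1},{"tx":-0.49,"ty":-0.9,"tz":0,"yaw":0,"hand":1},{"tx":-0.49,"ty":-0.9,"tz":0,"yaw":0,"hand":1},{"tx":-0.49,"ty":-0.9,"tz":0,"yaw":0,"hand":1},{"tx":-0.49,"ty":-0.9,"tz":0,"yaw":0,"hand":1},{"tx":-0.49,"ty":-0.9,"tz":0,"yaw":0,"hand":1},{"tx":-0.49,"ty":-0.9,"tz":0,"yaw":0,"hand":1},{"tx":-0.49,"ty":-0.9,"tz":0,"yaw":0,"hand":1}]'
python3 - <<'E'
from h import *
W=cam("wrist");save(W,"w8")
for t,z in(("cassette",20),("extractor",0),("catch_left_pad",104),("catch_right_pad",104)): print(t,[(round(d["score"],2),np.round(d["pixel"],1),atz(W,d["pixel"],z)) for d in pinpoint("wrist",t)])
import pickle;pickle.dump(W,open("w8.pkl","wb"))
E
```

```text
time: 13.8
ee_pos: [563.6, -227.4, 362.6]
tool_rot: [180.0, -0.0, 164.8]
force: [0.6, 0.8, 0.4]
width: 85.4
finger_force: 0.0
cassette [(0.73, array([175.2, 256.6]), array([ 575.765, -251.979,   20.   ]))]
extractor []
catch_left_pad [(0.91, array([188.8, 284.1]), array([ 583.039, -219.477,  104.   ]))]
catch_right_pad [(0.53, array([187.2, 230.5]), array([ 566.112, -274.89 ,  104.   ]))]
```

View pics/w8.png

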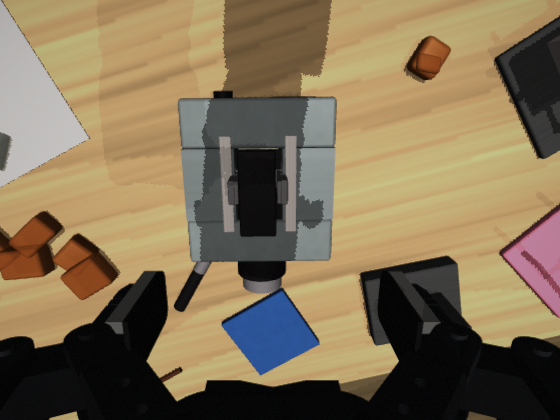

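The wrist view shows the bare cassette, with its black cap spanning cols 237–276 and rows 150–236. The grey catch pads are at (230,187) and (284,189). I'll refine the yaw and centre from these edges.

```bash
python3 - <<'E'
from h import *
import pickle;W=pickle.load(open("w8.pkl","rb"))
g=W["im"].astype(int).sum(2)
print("row165",g[165,232:282]);print("row225",g[225,232:282])
for n,z,p,q in(("extL",85,(100,180),(261,191)),("extR",85,(98,336),(260,330)),("capL",130,(150,238),(236,240)),("capR",130,(150,276),(236,276)),("extTop",85,(100,180),(98,336)),("extBot",85,(261,191),(260,330))):
    a,b=atz(W,p,z),atz(W,q,z);d=b-a;print(n,a[:2],b[:2],np.linalg.norm(d),np.degrees(np.arctan2(d[1],d[0])))
c=np.mean([atz(W,p,130)[:2] for p in((150,238),(236,240),(150,276),(236,276))],0);print("cap centre",c)
c=np.mean([atz(W,p,85)[:2] for p in((100,180),(98,336),(261,191),(260,330))],0);print("ext centre",c)
go(575,-248.5,150,164.8)
E
```

```text
row165 [196 184 113  58  45  27  29  40  43  45  44  37  39  41  37  50  44  37
  44  37  38  37  40  36  37  39  37  35  39  38  36  37  37  34  29  40
  38  35  34  37  37  36  26  23  48  49  44  50  68 115]
row225 [422 395 255 243 240 240 238 210  25  35  40  40  39  43  40  39  37  43
  39  41  45  40  43  40  42  42  40  40  43  39  38  40  38  41  41  36
  41  37  45  39  42  38  37  52 139 228 229 227 227 226]
extL [ 465.214 -301.963] [ 644.406 -351.059] 185.7965959417168 -15.322173073710301
extR [ 506.66  -142.068] [ 687.18  -188.987] 186.51841766147635 -14.56921213924077
capL [ 527.484 -252.301] [ 613.827 -276.159] 89.57856257127904 -15.446693390725299
capR [ 537.238 -216.486] [ 623.737 -239.77 ] 89.57814260865813 -15.065514799002695
extTop [ 465.214 -301.963] [ 506.66  -142.068] 165.17862351553958 75.46825495699929
extBot [ 644.406 -351.059] [ 687.18  -188.987] 167.62137464177792 75.21549378350383
cap centre [ 575.571 -246.179]
ext centre [ 575.865 -246.019]
t 14.05 at [ 563.7 -227.1  362.7] [-180.     0.   164.8] rows: t [-0.082 -0.088  1.064] yaw 0.001 mm 214
```

```bash
python3 - <<'E'
from h import *
print(bot.tips_ahead);go(575.7,-246.1,170,165)
E
python3 -m handwheel '[{"tx":-0.08,"ty":-0.075,"tz":0.1,"yaw":0,"hand":1},{"tx":-0.08,"ty":-0.075,"tz":0.3,"yaw":0,"hand":1},{"tx":-0.08,"ty":-0.075,"tz":0.5,"yaw":0,"hand":1},{"tx":-0.08,"ty":-0.075,"tz":0.7,"yaw":0,"hand":1},{"tx":-0.08,"ty":-0.075,"tz":0.85,"yaw":0,"hand":1},{"tx":-0.08,"ty":-0.075,"tz":0.95,"yaw":0,"hand":1},{"tx":-0.08,"ty":-0.075,"tz":0.95,"yaw":0,"hand":1},{"tx":-0.08,"ty":-0.075,"tz":0.95,"yaw":0,"hand":1}]'
python3 - <<'E'
from h import *
W=cam("wrist");save(W,"w9")
a=cut_out("wrist","cassette")
for t in("catch_left_pad","catch_right_pad"): print(t,[(round(d["score"],2),np.round(d["pixel"],1),atz(W,d["pixel"],104)) for d in pinpoint("wrist",t)])
print([(x["score"],x["rect"],atz(W,[x["rect"][1],(x["rect"][0]+x["rect"][2])/2],130)) for x in a])
go(575.7,-246.1,110,165)
E
```

```text
22.0
t 14.05 at [ 563.7 -227.1  362.7] [-180.     0.   164.8] rows: t [-0.082 -0.076  0.964] yaw -0.003 mm 194
time: 14.72
ee_pos: [575.2, -246.3, 172.7]
tool_rot: [-180.0, -0.0, 164.8]
force: [0.5, 0.4, 0.5]
width: 85.3
finger_force: 0.0
catch_left_pad [(0.97, array([236.7, 325.3]), array([ 582.733, -217.457,  104.   ])), (0.66, array([199.6, 272.1]), array([ 554.046, -240.665,  104.   ]))]
catch_right_pad [(0.85, array([237.4, 221.7]), array([ 567.839, -273.824,  104.   ]))]
[(0.91, [207.6, 160.0, 334.3, 335.6], array([ 529.204, -234.424,  130.   ])), (0.67, [527.1, 0.0, 559.7, 42.4], array([ 495.549, -110.903,  130.   ]))]
t 14.92 at [ 575.8 -246.8  174. ] [-180.     0.1  164.8] rows: t [0.002 0.003 0.32 ] yaw -0.004 mm 64
```

View pics/w9.png

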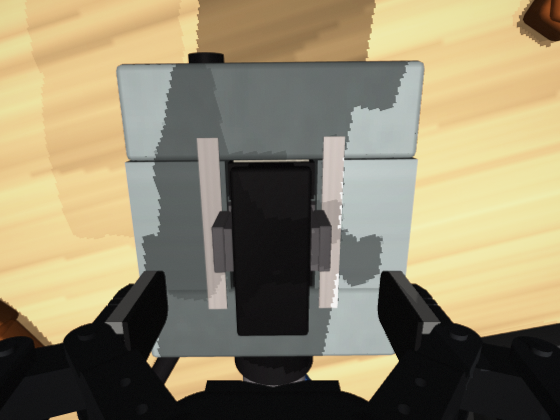

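The cassette is centred between the fingers, with its cap at cols 231–311 and the pads at (222,237) and (325,237). I'll descend and pinch.

```bash
python3 -m handwheel '[{"tx":0,"ty":0.003,"tz":0.1,"yaw":0,"hand":1},{"tx":0,"ty":0.003,"tz":0.2,"yaw":0,"hand":1},{"tx":0,"ty":0.003,"tz":0.27,"yaw":0,"hand":1},{"tx":0,"ty":0.003,"tz":0.31,"yaw":0,"hand":1},{"tx":0,"ty":0.003,"tz":0.32,"yaw":0,"hand":1},{"tx":0,"ty":0.003,"tz":0.32,"yaw":0,"hand":1}]'
```

```text
time: 15.42
ee_pos: [575.6, -246.2, 108.9]
tool_rot: [-180.0, 0.0, 164.8]
force: [0.3, 0.1, 0.4]
width: 85.6
finger_force: 0.0
```

```bash
python3 -m handwheel '[{"tx":0,"ty":0,"tz":0,"yaw":0,"hand":0.6},{"tx":0,"ty":0,"tz":0,"yaw":0,"hand":0.4},{"tx":0,"ty":0,"tz":0,"yaw":0,"hand":0.2},{"tx":0,"ty":0,"tz":0,"yaw":0,"hand":0},{"tx":0,"ty":0,"tz":0,"yaw":0,"hand":-0.5},{"tx":0,"ty":0,"tz":0,"yaw":0,"hand":-0.5},{"tx":0,"ty":0,"tz":0,"yaw":0,"hand":-0.5},{"tx":0,"ty":0,"tz":0,"yaw":0,"hand":-0.5},{"tx":0,"ty":0,"tz":0,"yaw":0,"hand":-0.5}]' 60
```

```text
time: 16.17
ee_pos: [575.9, -246.9, 110.6]
tool_rot: [-179.9, 0.2, 164.8]
force: [-6.3, -0.6, 26.4]
width: 44.6
finger_force: 58.9
```

I've already viewed 11 pictures, one over the limit of 10, so I'll view no more and go on numbers alone. I'll lift gently and watch the force.

```bash
python3 -m handwheel '[{"tx":0,"ty":0,"tz":-0.01,"yaw":0,"hand":-0.5},{"tx":0,"ty":0,"tz":-0.02,"yaw":0,"hand":-0.5},{"tx":0,"ty":0,"tz":-0.03,"yaw":0,"hand":-0.5},{"tx":0,"ty":0,"tz":-0.04,"yaw":0,"hand":-0.5},{"tx":0,"ty":0,"tz":-0.04,"yaw":0,"hand":-0.5}]'
```

```text
time: 16.58
ee_pos: [575.4, -246.1, 116.6]
tool_rot: [-180.0, 0.0, 164.8]
force: [-0.6, -0.5, -3.8]
width: 44.0
finger_force: 62.0
```

```bash
python3 -m handwheel '[{"tx":0,"ty":0,"tz":-0.04,"yaw":0,"hand":-0.5},{"tx":0,"ty":0,"tz":-0.08,"yaw":0,"hand":-0.5},{"tx":0,"ty":0,"tz":-0.12,"yaw":0,"hand":-0.5},{"tx":0,"ty":0,"tz":-0.16,"yaw":0,"hand":-0.5},{"tx":0,"ty":0,"tz":-0.18,"yaw":0,"hand":-0.5},{"tx":0,"ty":0,"tz":-0.18,"yaw":0,"hand":-0.5}]'
python3 - <<'E'
from h import *
st=bot.get_state();p=np.array(st["ee_pos"]);print(p,st["force"])
u=p+[0,0,-(108.9-20)]
for n in("scene","side","wrist"):
  c=cam(n)
  print(n,"expect cassette origin",np.round(proj(c,u),1),"unlifted",np.round(proj(c,[575.7,-246.1,20]),1),[(round(d["score"],2),np.round(d["pixel"],1)) for d in pinpoint(n,"cassette")],
   "Lpad exp",np.round(proj(c,u+[8,29,84]),1),[(round(d["score"],2),np.round(d["pixel"],1)) for d in pinpoint(n,"catch_left_pad")])
E
```

```text
time: 17.08
ee_pos: [575.7, -246.2, 153.6]
tool_rot: [-180.0, 0.1, 164.8]
force: [-0.4, -0.1, -3.9]
width: 43.9
finger_force: 62.0
[ 575.683 -246.217  153.585] [-0.392 -0.069 -3.872]
scene expect cassette origin [208.8 195.4] unlifted [221.5 197.3] [(0.64, array([213.4, 194.7]))] Lpad exp [188.3 198.8] [(0.55, array([188.2, 194.9]))]
side expect cassette origin [173.2 296.5] unlifted [184.4 296. ] [(0.82, array([170.9, 298.6])), (0.28, array([276.1, 331.9]))] Lpad exp [156.  290.6] [(0.6, array([151.6, 291.4]))]
wrist expect cassette origin [227.3 272.2] unlifted [207.1 272.4] [(0.61, array([223.8, 268.8]))] Lpad exp [299.  349.4] [(0.83, array([290.2, 332.9]))]
```

The networks show the cassette rising with the gripper. I'll continue straight up.

```bash
python3 -m handwheel '[{"tx":0,"ty":0,"tz":-0.05,"yaw":0,"hand":-0.5},{"tx":0,"ty":0,"tz":-0.12,"yaw":0,"hand":-0.5},{"tx":0,"ty":0,"tz":-0.2,"yaw":0,"hand":-0.5},{"tx":0,"ty":0,"tz":-0.28,"yaw":0,"hand":-0.5},{"tx":0,"ty":0,"tz":-0.36,"yaw":0,"hand":-0.5},{"tx":0,"ty":0,"tz":-0.41,"yaw":0,"hand":-0.5},{"tx":0,"ty":0,"tz":-0.44,"yaw":0,"hand":-0.5},{"tx":0,"ty":0,"tz":-0.44,"yaw":0,"hand":-0.5},{"tx":0,"ty":0,"tz":-0.44,"yaw":0,"hand":-0.5},{"tx":0,"ty":0,"tz":-0.44,"yaw":0,"hand":-0.5}]'
python3 - <<'E'
from h import *
st=bot.get_state();p=np.array(st["ee_pos"]);print(p,st["force"])
u=p+[0,0,-(108.9-20)];C={}
for n in("scene","side","wrist"):
  c=cam(n);r=cut_out(n,"cassette")[:1];q=pinpoint(n,"cassette");C[n]=(c,q[0]["pixel"]) if q else None
  print(n,"exp",np.round(proj(c,u),1),[(round(d["score"],2),np.round(d["pixel"],1)) for d in q],[x["rect"] for x in r],
  "bottom corners",[np.round(proj(c,u+R.from_euler('z',-15,degrees=True).apply([a*40,b*25.5,0])),0) for a in(-1,1) for b in(-1,1)])
  if n!="wrist": print(" bar",[(round(d["score"],2),np.round(d["pixel"],1)) for d in pinpoint(n,"basket_bar")],"seat",np.round(proj(c,[526,164,179.5]),1))
print(tri(C["scene"],C["side"]))
E
```

```text
time: 18.37
ee_pos: [575.0, -245.9, 239.5]
tool_rot: [180.0, -0.1, 164.8]
force: [0.7, 1.1, -3.6]
width: 43.8
finger_force: 62.3
[ 575.041 -245.938  239.483] [ 0.73   1.076 -3.581]
scene exp [182.5 191.6] [(0.71, array([187.9, 192.3]))] [[167.1, 148.0, 207.8, 196.6]] bottom corners [array([172., 198.]), array([180., 210.]), array([185., 173.]), array([194., 185.])]
 bar [(0.93, array([216.5, 351.5]))] seat [214.8 351.8]
side exp [149.9 297.8] [(0.76, array([149.9, 298.6]))] [[281.1, 112.1, 319.6, 165.0]] bottom corners [array([151., 315.]), array([161., 304.]), array([139., 292.]), array([149., 280.])]
 bar [(0.83, array([263.2, 245. ]))] seat [266.7 243.9]
wrist exp [224.6 272.4] [(0.79, array([225.3, 270.1]))] [[202.5, 160.6, 340.8, 384.7]] bottom corners [array([160., 229.]), array([160., 316.]), array([283., 233.]), array([283., 312.])]
(array([ 576.142, -249.254,  139.714]), [6.369621558108651, 6.369621558108561])
```

```bash
python3 -m handwheel '[{"tx":0,"ty":0,"tz":-0.02,"yaw":0,"hand":-0.5},{"tx":0,"ty":0,"tz":-0.04,"yaw":0,"hand":-0.5},{"tx":0,"ty":0,"tz":-0.05,"yaw":0,"hand":-0.5},{"tx":0,"ty":0,"tz":-0.05,"yaw":0,"hand":-0.5},{"tx":0,"ty":0,"tz":-0.05,"yaw":0,"hand":-0.5},{"tx":0,"ty":0,"tz":-0.05,"yaw":0,"hand":-0.5},{"tx":0,"ty":0,"tz":-0.05,"yaw":0,"hand":-0.5},{"tx":0,"ty":0,"tz":-0.05,"yaw":0,"hand":-0.5}]'
python3 -c "
from h import *
for i in range(1):
  for n in('scene','side'): cam(n);print([x['rect'] for x in cut_out(n,'cassette')[:1]])
print(ticket.close_job())"
```

```text
time: 19.58
ee_pos: [575.3, -246.0, 250.2]
tool_rot: [-180.0, -0.0, 164.8]
force: [-0.7, 1.0, -4.2]
width: 44.1
finger_force: 62.3
[[167.8, 139.7, 208.6, 192.5]]
[[280.4, 109.5, 319.1, 158.3]]
the job is handed in; nothing more can be done
None
```

The job is handed in at about 20 s: the basket hangs released and level on both prongs of the dark stand, and the cassette is held still over the slot with its underside about 65 mm above the extractor's top; that both catches are pinched in is inferred from its lifting free and the closed finger width, and I viewed 11 pictures, one over the limit of 10.

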